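# Take the glued figure out of the vise and put it on a drying peg

### The job

The glue on the orange hollow elephant has set: slide the vise jaw (the one with the red knob) well open while the figure stays lying in its cradle, then lift the figure out, turn it mouth down and lower it over the empty drying peg until it stands on the wooden base, without dropping it. Then slide the jaw fully shut again. Leave the other figure on its peg, and all the pots, bottles and figures on the table, where they are.

Things in the scene. Friction and masses are not known exactly. Their poses are not given: they have to be found in the camera images.
- vise: blue bench vise, fixed. Origin on the table under the clamped figure's axis, midway along the jaws; z up, x along that figure from head to mouth (roughly to the robot's right), y from sliding to fixed jaw (away from the robot). Fixed jaw: face at y = +24 mm, 30 mm thick, 44 mm wide, top 112 mm up. A 34 mm wide cradle (x -55 to +12 mm, top 65 mm up) carries the figure even with the jaw open
- jaw (a joint): opening of the sliding jaw (m): 0 fully shut, 0.041 figure clamped, 0.09 at the stop; grows as the jaw slides along the vise's -y (towards the robot). Its steel lip overhangs the clamped figure by 8 mm, so the figure lifts out only beyond 0.05. Jaw 44 mm wide, 62 mm long in y, top 104 mm (lip 112 mm) above the table. Stiff (about 5 N), stays where it is left
- jaw_knob (a point): point on the axis of the upright red knob (24 mm diameter) that stands on the outer end of the sliding jaw, 130 mm above the table; the knob reaches from 104 to 150 mm above the table. Axes as the vise's
- figure: orange hollow figure, grey elephant head, 0.12 kg: tube 48 mm outside, 37 mm inside, 100 mm long, bore 88 mm deep, then a 34 mm head (127 mm in all). Origin at the centre of the mouth, z towards the head. Starts lying in the vise, axis level 85 mm above the table, head to the robot's left; jaws cover the 47 mm next to the mouth; from 47 to 100 mm it is free to grasp across, along the vise's y
- figure_mid (a point): point on the axis of the orange figure, 60 mm from its mouth; axes as the figure's
- stand_free: empty drying peg: wooden disc of 80 mm diameter and 15 mm height, fixed to the table, with an upright 18 mm diameter peg in its centre, whose top is 90 mm above the table. Origin at the centre of the underside. A figure in place has its mouth resting on the disc, 15 mm above the table
- stand_taken: the same kind of drying peg, with the green figure on it
- dry_figure: green hollow figure with pale wooden head, same size as the orange one, standing mouth down on its peg. Origin at the centre of its mouth, z up; leave alone
- mouse: blue solid figure with grey head standing on the table, 52 mm wide, 110 mm high, origin under its centre; leave alone
- bear: yellow solid figure with brown head standing on the table, 52 mm wide, 110 mm high, origin under its centre; leave alone
- glue: white glue bottle with pointed nozzle, 52 mm diameter, 135 mm high, origin under its centre; leave alone
- paint_a: paint jar with blue cap, 42 mm diameter, 50 mm high, origin under its centre; leave alone
- paint_b: paint jar with yellow cap, 42 mm diameter, 50 mm high, origin under its centre; leave alone
Things that resemble listed ones, but are neither listed nor needed, are in the scene too. Of the things like the figure, leave any that is pink or purple; of the rest the larger one is meant.

How it is judged:
By the outcome, as a careful person would: the job done as asked, in the order asked, and still so for the second after the job is handed in, with the robot touching nothing.
It also fails if it takes over 64 s, if anything falls off the work surface, if the arm or the gripper's body presses on something with over 40 N, if the wrist force passes 120 N, or if a joint passes its speed limit or range.

### The arm

A 7-joint arm with a two-finger parallel gripper is mounted at the origin on the work surface. World frame = base frame: x ahead of the robot, y to its left, z up, the work surface at z = 0. Lengths are in mm, angles in rad, forces in N, time in s.
With the tool pointing down it reaches from about 425 to 1025 mm from the base axis. Payload 3.6 kg.
Tool frame: the origin (TCP) lies at the very end of the fingers, on their centre line; the grasp point (between the pads) lies bot.grip_depth behind it (bot.grip_depth is the distance from the TCP to the grasp point, in mm); z points along the fingers, y is the line along which they close (so a half turn about z gives the same grasp; the last joint's range is limited). The gripper opens to 85 mm and grips with 20 to 120 N. Pads are 22 mm wide; open, the fingers measure 114 mm over their backs; the gripper's body (76 mm by 85 mm) begins 54 mm behind the grasp point. The pads swing forward as they close: fully open they stand 13 mm farther back than shut.
Start: joints at [1.137, 0.591, 0.048, 1.609, -0.033, 0.943, -0.034], TCP at [241.643, -683.548, 231.302] pointing down, gripper open.
Joint ranges: [-2.69, 2.69], [-0.47, 2.24], [-1.27, 1.36], [0.19, 2.51], [-1.53, 4.68], [0.08, 2.07], [-3.09, 3.09]. Speed limits (rad/s): [2.57, 2.57, 3.14, 3.14, 3.14, 3.14, 3.14].

### API

Orientations are given as [roll, pitch, yaw] about the fixed x, y, z axes, in that order (R = Rz(yaw) Ry(pitch) Rx(roll)).
In Python, from station import bot, cams, models gives the robot as it stands.
- The arm moves only by the tool servo_tool, never from a script. Its argument "motion" is text: rows parted by semicolons, each of 7 numbers parted by spaces: the shift along the tool's x, y, z in cm, then the turn, a rotation vector about the tool's x, y, z in rad, then the finger opening in cm, from 0 to 8.54. A call has exactly 10 rows; each row shifts and turns the commanded pose from where the row before left it, along the tool's axes as they then stand; what a row does not reach is not made up. A row lasts 1/10 s, in which the tool goes at most 50 mm and 8.59 degrees, less where a joint would pass 70% of its speed; a pose out of reach is approached as far as the arm can. A call with a gripper value outside its range is refused whole. The fingers move at their own pace and stop on an object; "force" is the grip in N (left out, the last holds). Time passes only in rows, so rows that do not move let the fingers close, or fill a call up. It gives the time, the measured TCP pose, the force, the opening and the grip force at its end, in the units of the state.
- bot.sense(): the state, without advancing time (a new reading comes with each control period).
- cams.camera(name): name is "side" or "top" or "wrist"; returns (picture, depth): 400x640x3 uint8, red, green, blue; 400x640 float32, mm along the optical axis (not along the pixel's ray), 0 where there is no reading.
- cams.calibration(name): a dict with "camera_matrix" (3x3 intrinsics, pixels), "distortion" ([k1, k2, p1, p2, k3] as OpenCV has them; the pictures are not rectified), "rvec" (rotation vector, rad) and "tvec" (3), from world to camera coordinates, as OpenCV has them; the wrist camera has in their place "tool_from_camera" (4x4, takes a point from camera to tool coordinates, whose origin is the TCP and whose axes are the flange's). Camera axes: x right, y down, z forward; pixel columns grow to the right and rows downward; lengths in mm; the calibration is good to about 2 mm. A picture is of the moment at which its call begins: read the wrist's pose just before it. calibration takes no time and is no camera call.
- bot.close_job(): hands the job in; it is judged then, once.
Trained networks look in the newest picture that a camera, given by its name, has taken for a name from the list of things; names that differ only in an ending like _2 or _b are one class to them, and where a whole thing is asked for, a point or a joint stands for the part that bears it (a point fixed in the world has none). Each returns a list of dicts, best first, with "score" (0 to 1); they miss things now and then, are a little off and sometimes report something else, mostly with a low value. They report only what shows in the picture. A call takes as long as a camera call. They do not tell look-alikes from the thing itself.
- models.trace(camera, query): "pixels" (400x640 bool, what is visible of it) and "extent" ([left, top, right, bottom] in pixels, round what is visible of it).
- models.pinpoint(camera, query): "location" ([column, row] in pixels: a listed point, or the origin of a listed thing).
The state is a dict: "t": time; "qpos": joint angles; "qd": joint speeds; "tau": joint torques, N m; "eef_pos": TCP position; "ee_rot": TCP orientation; "contact_force": force on the tool from outside, world axes, zero at the start; "moment": the same for the moment, N m; "width": finger opening in mm; "gripper_force": force on a finger pad.
Only numpy, scipy, OpenCV 4.12 (cv2) and the standard library are available. Lean on these libraries where they do the work, as an engineer would, in place of code of your own. Each camera call takes 0.05 s, during which the arm holds its last target. There are 200 camera calls.

## Working session

There is one attempt and no reset: what is moved stays moved. The work goes in short steps, Python scripts to look and compute and a tool call to move; the robot and the scene stay as the last step left them, time stands still between calls to the robot, and variables do not carry over. Pictures are saved under pics/ and viewed, at most 10 in all, crops included, and the job is handed in when it is done.

Besides the shell and the picture viewer there is one more tool, called as name(argument=value, ...) on one line, values as JSON. servo_tool: Moves the arm, as the interface text tells. Its arguments: {"type":"object","properties":{"motion":{"type":"string"},"force":{"type":"number"}},"required":["motion"]}

```bash
mkdir -p pics; ls; cat > h.py <<'E'
import numpy as np, cv2
from scipy.spatial.transform import Rotation as R
from station import bot,cams,models
def pose():
    s=bot.sense(); T=np.eye(4); T[:3,3]=s["eef_pos"]; T[:3,:3]=R.from_euler('xyz',s["ee_rot"]).as_matrix(); return T
def w2c(n,T=None):
    c=cams.calibration(n)
    if n=="wrist": return np.linalg.inv(T@np.array(c["tool_from_camera"]))
    M=np.eye(4);M[:3,:3]=cv2.Rodrigues(np.array(c["rvec"],float))[0];M[:3,3]=np.ravel(c["tvec"]);return M
def K(n):
    c=cams.calibration(n);return np.array(c["camera_matrix"]),np.array(c["distortion"])
def ray(n,px,T=None):
    k,d=K(n);u=cv2.undistortPoints(np.array(px,float).reshape(-1,1,2),k,d).reshape(-1,2)
    M=np.linalg.inv(w2c(n,T));dirs=np.c_[u,np.ones(len(u))]@M[:3,:3].T
    return M[:3,3],dirs
def atz(n,px,z,T=None):
    o,d=ray(n,px,T);return o+d*((z-o[2])/d[:,2])[:,None]
def cloud(n,D,mask,T=None):
    v,u=np.nonzero(mask&(D>0));o,d=ray(n,np.c_[u,v],T);return o+d*D[v,u][:,None]
def proj(n,P,T=None):
    k,d=K(n);M=w2c(n,T);return cv2.projectPoints(np.array(P,float).reshape(-1,1,3),cv2.Rodrigues(M[:3,:3])[0],M[:3,3],k,d)[0].reshape(-1,2)
E
python3 - <<'E'
from h import *
s=bot.sense();print(s["t"],s["eef_pos"],s["ee_rot"],s["width"],bot.grip_depth)
ims=[]
for n in("top","side"):
    I,D=cams.camera(n);cv2.imwrite(f"pics/{n}0.png",I[:,:,::-1]);np.save(f"{n}D.npy",D)
    for q in("vise","jaw","jaw_knob","figure","figure_mid","stand_free","stand_taken","dry_figure"):
        for r in models.pinpoint(n,q)[:3]:
            p=r["location"];print(n,q,round(r["score"],2),np.round(p), end=' ')
            z={"jaw_knob":130,"figure_mid":85,"figure":85}.get(q,0)
            print(atz(n,[p],z)[0].round(0))
E
```

```text
pics
0.0 [ 241.34163586 -682.76679962  230.13465045] [-3.13935226e+00  1.52345832e-04  3.39849379e-01] 85.44238161068964 18.700000000000003
top vise 0.72 [344. 187.] [ 639. -117.    0.]Traceback (most recent call last):
  File "<stdin>", line 7, in <module>
ValueError: it knows: bear, dry_figure, figure, figure_mid, glue, jaw_knob, mouse, paint, stand_free, stand_taken, vise
```

View pics/top0.png

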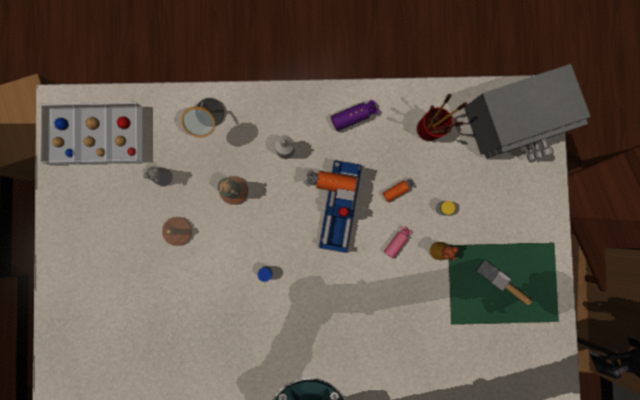

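The top view shows the vise at about (341,205), its red knob at (344,212) and the orange figure clamped with its head at (312,179). There is a smaller orange look-alike at (397,190), plus purple (354,115) and pink (397,242) ones. The empty peg is at (177,231) and the taken peg at (233,189).

```bash
python3 - <<'E'
from h import *
for n in("top","side"):
    I,D=cams.camera(n);np.save(f"{n}D.npy",D)
    cv2.imwrite(f"pics/{n}1.png",I[:,:,::-1])
    if n=="top": cv2.imwrite("pics/crop1.png",cv2.resize(I[90:260,140:480,::-1],None,fx=2.3,fy=2.3,interpolation=cv2.INTER_CUBIC))
    for q in("vise","jaw_knob","figure","figure_mid","stand_free","stand_taken","dry_figure"):
        for r in models.pinpoint(n,q)[:4]:
            p=r["location"];print(n,q,round(r["score"],2),np.round(p,1), end=' ')
            z={"jaw_knob":130,"figure_mid":85,"figure":85}.get(q,0)
            print(atz(n,[p],z)[0].round(0))
    for q in("jaw_knob","figure","vise","stand_free"):
        for r in models.trace(n,q)[:2]:
            P=cloud(n,D,r["pixels"]);print(n,"tr",q,round(r["score"],2),np.round(r["extent"]),len(P),P.mean(0).round(),np.percentile(P,5,axis=0).round(),np.percentile(P,95,axis=0).round())
E
```

```text
top vise 0.81 [342.5 185.4] [ 643. -112.    0.]
top figure 0.77 [385.8 198.2] [ 599. -217.   85.]
top figure 0.77 [329.8 122. ] [806. -75.  85.]
top figure 0.76 [351.3 184.5] [ 638. -127.   85.]
top figure 0.71 [390.  256.4] [ 447. -223.   85.]
top figure_mid 0.96 [331.1 180.2] [650. -74.  85.]
top figure_mid 0.87 [396.7 191.3] [ 617. -247.   85.]
top figure_mid 0.8 [396.5 245.8] [ 474. -241.   85.]
top figure_mid 0.62 [356.7 115.9] [ 821. -147.   85.]
top stand_free 0.6 [175.7 232.6] [522. 358.   0.]
top stand_taken 0.85 [232.8 191.7] [633. 198.   0.]
top stand_taken 0.32 [352.3 186.4] [ 640. -139.    0.]
top dry_figure 0.86 [233.7 184.1] [654. 195.   0.]
top dry_figure 0.5 [283.4 149.4] [750.  53.   0.]
top tr jaw_knob 0.66 [325. 191. 353. 220.] 606 [ 583. -101.  102.] [ 553. -129.   47.] [617. -71. 149.]
top tr figure 0.88 [390. 230. 411. 258.] 345 [ 481. -254.   29.] [ 450. -280.   20.] [ 511. -228.   36.]
top tr figure 0.71 [306. 170. 356. 194.] 761 [647. -71. 102.] [ 626. -127.   87.] [669. -16. 110.]
top tr vise 0.66 [318. 162. 363. 253.] 2227 [571. -96.  58.] [ 475. -141.   1
[... 1020 characters left out ...]
[313. 222. 343. 265.] 899 [ 582. -113.   99.] [ 555. -131.   53.] [619. -90. 147.]
side tr jaw_knob 0.55 [341. 355. 363. 386.] 499 [ 571. -394.   40.] [ 555. -408.   12.] [ 588. -376.   51.]
side tr figure 0.88 [341. 294. 377. 331.] 557 [ 625. -268.   24.] [ 603. -300.   11.] [ 649. -235.   32.]
side tr figure 0.77 [275. 313. 317. 338.] 648 [ 482. -260.   25.] [ 447. -285.   13.] [ 515. -232.   33.]
side tr vise 0.73 [274. 223. 374. 277.] 3791 [ 582. -114.   49.] [ 475. -149.    7.] [686. -59. 112.]
side tr vise 0.45 [363. 174. 384. 214.] 614 [745.  37.  63.] [726.  24.   6.] [768.  54. 114.]
side tr stand_free 0.79 [268. 135. 287. 165.] 406 [530. 346.  22.] [498. 317.   1.] [563. 381.  76.]
```

View pics/side1.png

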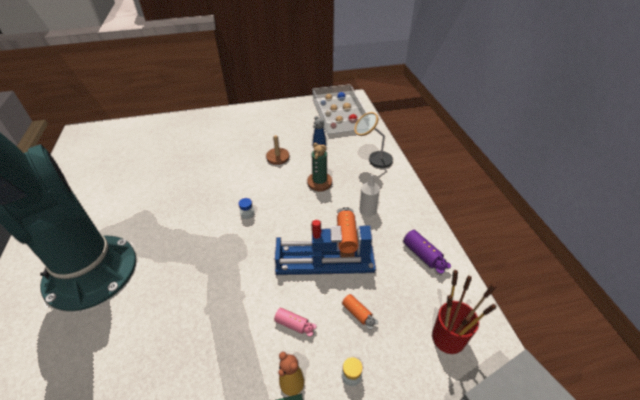

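View pics/crop1.png

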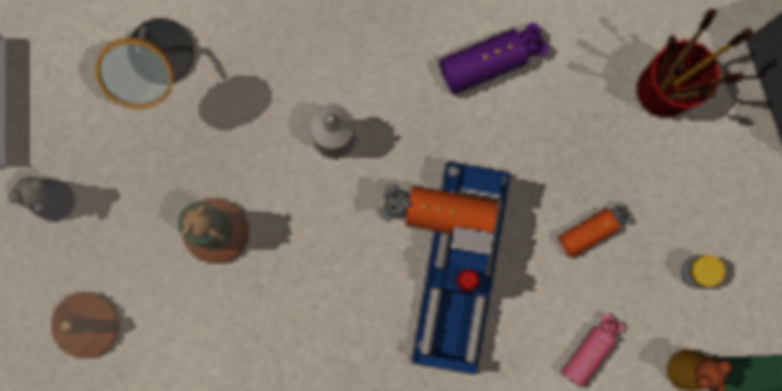

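The orange figure in the vise, crop (450,208), is the large one with the grey head. The one at crop (590,232) is smaller and lying loose on the table, so it is the decoy. The empty peg is at crop (87,325). Next I'll measure precisely by colour and depth.

```bash
python3 - <<'E'
from h import *
from scipy.optimize import least_squares
F=[];Kn=[];B=[];S=[]
for n in("top","side"):
    I=cv2.imread(f"pics/{n}1.png");D=np.load(f"{n}D.npy");h=cv2.cvtColor(I,cv2.COLOR_BGR2HSV).astype(int)
    P=cloud(n,D,D>0);m=D>0
    hv=h[m]
    box=lambda x0,x1,y0,y1,z0,z1:(P[:,0]>x0)&(P[:,0]<x1)&(P[:,1]>y0)&(P[:,1]<y1)&(P[:,2]>z0)&(P[:,2]<z1)
    org=(hv[:,0]>5)&(hv[:,0]<16)&(hv[:,1]>150)
    red=((hv[:,0]<5)|(hv[:,0]>172))&(hv[:,1]>150)
    f=P[org&box(600,700,-140,0,60,125)];k=P[red&box(530,620,-150,-60,105,160)]
    b=P[(hv[:,0]>100)&(hv[:,0]<125)&(hv[:,1]>120)&box(440,720,-180,-20,5,130)]
    s=P[box(470,580,290,420,9,20)]; pg=P[box(490,570,310,400,40,100)]
    print(n,len(f),f.mean(0),len(k),k.mean(0),k.min(0),k.max(0),len(pg),pg.mean(0),pg.max(0))
    print(" stand",len(s),(s.min(0)+s.max(0))/2,np.ptp(s,axis=0))
    F.append(f)
    # circle fit knob r=12 on its sides/top
    # cylinder fit r=24, z fixed level
    def res(p,f=f):
        d=np.array([np.cos(p[2]),np.sin(p[2])]);nn=np.array([-d[1],d[0]])
        off=(f[:,:2]-[650,p[0]*0-70])@nn-p[0]
        return np.hypot(off,f[:,2]-p[1])-24
    r=least_squares(res,[0,85,-1.7],loss="soft_l1",f_scale=2)
    d=np.array([np.cos(r.x[2]),np.sin(r.x[2])]);nn=np.array([-d[1],d[0]]);c=np.array([650,-70])+nn*r.x[0]
    t=(f[:,:2]-c)@d
    print(" cyl ang",r.x[2],"z",r.x[1],"pt at y=-70ish",c,"t range",np.percentile(t,[0,2,98,100]),"mouth",c+d*t.max(),"rms",np.sqrt(np.mean(r.fun**2)))
    hull=cv2.minAreaRect(b[:,:2].astype(np.float32));print(" vise rect",hull)
E
```

```text
top 584 [645.42522473 -82.99751749 104.3331443 ] 66 [565.26955813 -97.50881808 148.43374469] [ 553.92241108 -111.84773647  106.39266791] [574.2436582  -87.42612829 155.11697678] 67 [526.64275806 350.35705844  75.30413844] [535.04580317 360.45133754  95.72359041]
 stand 559 [526.54880954 353.72362108  14.601594  ] [77.72400089 79.37450499 10.7269426 ]
 cyl ang -1.7798268800444417 z 84.08311458187961 pt at y=-70ish [647.2317788  -69.41277955] t range [-34.08993057 -31.05424946  63.03980223  65.08647907] mouth [ 633.72557593 -133.08249167] rms 1.9010032379878006
 vise rect ((586.01171875, -101.2417984008789), (74.909912109375, 241.9773406982422), 78.28836059570312)
side 633 [643.61627438 -96.49874185  95.61696754] 116 [ 565.38072185 -104.2705133   135.02036184] [ 557.28093437 -109.50983211  105.94370524] [574.19127806 -91.81858622 152.21985356] 75 [528.66359833 349.00508677  66.80665997] [537.40071404 359.39026663  91.49694969]
 stand 258 [528.9444529  352.17746348  14.31022382] [78.7738365  80.07533455 10.29591119]
 cyl ang -1.78850528411549 z 84.00547541325294 pt at y=-70ish [649.68161736 -69.92956897] t range [-35.24323983 -30.63886097  65.10673542  66.79049272] mouth [ 635.25532313 -135.14346284] rms 2.9285902068325202
 vise rect ((586.4471435546875, -102.88671875), (80.13919830322266, 241.48199462890625), 77.72618103027344)
```

servo_tool(motion="0 0 0 0 0 -0.146 5; 0 0 0 0 0 -0.146 5; 0 0 0 0 0 -0.146 5; 0 0 0 0 0 -0.146 5; 0 0 0 0 0 -0.146 5; 0 0 0 0 0 -0.146 5; 0 0 0 0 0 -0.146 5; 4.5 1.4 0 0 0 0 5; 4.5 1.4 0 0 0 0 5; 4.5 1.4 0 0 0 0 5", force=60)

```text
t: 2.3
eef_pos: [311.1, -559.2, 231.3]
ee_rot: [3.141, 0.0, 1.36]
contact_force: [0.0, -0.4, 0.5]
width: 50.0
gripper_force: 0.0
```

servo_tool(motion="4.5 1.4 0 0 0 0 5; 4.5 1.4 0 0 0 0 5; 4.5 1.4 0 0 0 0 5; 4.5 1.4 0 0 0 0 5; 4.5 1.4 0 0 0 0 5; 4.5 1.4 0 0 0 0 5; 4.5 1.4 0 0 0 0 5; 4.5 1.4 0 0 0 0 5; 4.5 1.4 0 0 0 0 5; 0 0 0 0 0 0 5")

```text
t: 3.3
eef_pos: [522.6, -181.7, 232.3]
ee_rot: [3.138, -0.005, 1.374]
contact_force: [0.3, -0.8, -0.0]
width: 50.0
gripper_force: 0.0
```

```bash
python3 - <<'E'
from h import *
T=pose();I,D=cams.camera("wrist");cv2.imwrite("pics/w1.png",I[:,:,::-1]);np.save("wD.npy",D);np.save("wT.npy",T)
print(bot.sense()["qpos"],T[:3,3])
print(proj("wrist",[[565,-99,150],[635,-134,85]],T))
for q in("jaw_knob","figure","figure_mid"):
    for r in models.pinpoint("wrist",q)[:2]:
        z={"jaw_knob":130}.get(q,85);p=r["location"];print(q,r["score"],p,atz("wrist",[p],z,T)[0].round(1))
P=cloud("wrist",D,D>0,T);h=cv2.cvtColor(I,cv2.COLOR_RGB2HSV).astype(int)[D>0]
k=P[((h[:,0]<5)|(h[:,0]>172))&(h[:,1]>150)&(P[:,2]>115)]
print(len(k),k.min(0) if len(k) else 0,k.max(0) if len(k) else 0)
E
```

```text
[ 0.50667603  0.38986154 -0.31993013  1.99010825  0.16740009  0.78485936
 -0.11014764] [ 522.62019967 -181.70581286  232.27251297]
[[362.67858927  83.11625831]
 [438.46063104 110.91775467]]
jaw_knob 0.97 [360.6, 80.8] [566.3 -96.9 130. ]
figure 0.97 [401.2, 191.9] [ 593.8 -201.7   85. ]
figure 0.84 [270.4, 221.8] [ 464.  -206.9   85. ]
figure_mid 0.94 [298.3, 236.2] [ 487.5 -227.4   85. ]
figure_mid 0.82 [421.5, 219.6] [ 610.  -233.9   85. ]
1020 [ 553.17002282 -393.80024675  118.74251036] [776.58205247 -86.34716739 167.00083699]
```

View pics/w1.png

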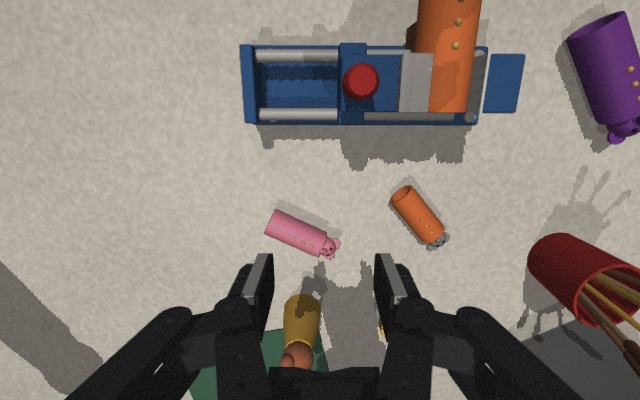

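The wrist view puts the red knob at (360,81), which agrees with the top and side cameras. The vise is aligned with the tool axes.

servo_tool(motion="3 0.86 0 0 0 0.013 5; 3 0.86 0 0 0 0 5; 3 0.86 0 0 0 0 5; 0 0 0 0 0 0 5; 0 0 2.5 0 0 0 5; 0 0 2.5 0 0 0 5; 0 0 2.5 0 0 0 5; 0 0 2.5 0 0 0 5; 0 0 1.5 0 0 0 5; 0 0 0 0 0 0 5")

```text
t: 4.5
eef_pos: [559.9, -110.5, 114.1]
ee_rot: [-3.136, 0.002, 1.345]
contact_force: [0.2, -1.1, 0.6]
width: 49.9
gripper_force: 0.0
```

servo_tool(motion="0.7 0.15 -0.2 0 0 -0.014 5; 0.6 0.13 0 0 0 0 5; 0 0 0 0 0 0 5; 0 0 0 0 0 0 2; 0 0 0 0 0 0 1; 0 0 0 0 0 0 1; 0 0 0 0 0 0 1; 0 0 0 0 0 0 1; 0 0 0 0 0 0 1; 0 0 0 0 0 0 1", force=60)

```text
t: 5.5
eef_pos: [566.6, -95.5, 119.0]
ee_rot: [-3.139, 0.001, 1.363]
contact_force: [-3.7, 1.0, 7.0]
width: 22.4
gripper_force: 58.5
```

servo_tool(motion="0 -0.5 0 0 0 0 1; 0 -0.5 0 0 0 0 1; 0 -0.5 0 0 0 0 1; 0 -0.5 0 0 0 0 1; 0 -0.5 0 0 0 0 1; 0 -0.5 0 0 0 0 1; 0 -0.5 0 0 0 0 1; 0 -0.5 0 0 0 0 1; 0 -0.4 0 0 0 0 1; 0 0 0 0 0 0 1")

```text
t: 6.5
eef_pos: [527.0, -87.4, 119.0]
ee_rot: [3.137, -0.0, 1.362]
contact_force: [3.7, -2.1, 1.8]
width: 22.2
gripper_force: 59.3
```

servo_tool(motion="0 -0.4 0 0 0 0 1; 0 0 0 0 0 0 1; 0 0 0 0 0 0 5; 0 0 0 0 0 0 5; 0 0 0 0 0 0 5; 0 0 -3 0 0 0 5; 0 0 -4 0 0 0 5; 0 0 -4 0 0 0 8.5; 0 0 -4 0 0 0 8.5; 0 0 0 0 0 0 8.5")

```text
t: 7.5
eef_pos: [524.3, -85.5, 273.5]
ee_rot: [3.132, -0.001, 1.363]
contact_force: [1.1, -0.4, 0.3]
width: 85.0
gripper_force: 0.0
```

```bash
python3 - <<'E'
from h import *
T=pose();I,D=cams.camera("wrist");cv2.imwrite("pics/w2.png",I[:,:,::-1])
print(bot.sense()["qpos"],T[:3,3])
for q in("jaw_knob","figure","figure_mid"):
    for r in models.pinpoint("wrist",q)[:2]:
        z={"jaw_knob":130}.get(q,85);p=r["location"];print(q,r["score"],p,atz("wrist",[p],z,T)[0].round(1))
for n in("wrist","top"):
    if n=="top": I,D=cams.camera(n)
    P=cloud(n,D,D>0,T);h=cv2.cvtColor(I,cv2.COLOR_RGB2HSV).astype(int)[D>0]
    f=P[(h[:,0]>5)&(h[:,0]<16)&(h[:,1]>150)&(P[:,2]>70)&(P[:,2]<125)&(abs(P[:,0]-645)<45)&(abs(P[:,1]+80)<75)]
    if len(f)<50: print(n,len(f));continue
    r=cv2.minAreaRect(f[:,:2].astype(np.float32));print(n,len(f),r,f[:,2].max())
E
```

```text
[ 0.35981362  0.31341765 -0.35594687  1.9993657   0.14480491  0.84741058
 -0.28362486] [524.3149892  -85.47426201 273.46168379]
jaw_knob 0.73 [320.1, 192.2] [520.5 -90.1 130. ]
figure 0.74 [556.3, 113.5] [770.3 -72.1  85. ]
figure 0.71 [426.6, 198.6] [ 630.6 -135.3   85. ]
figure_mid 0.96 [575.5, 156.5] [ 791.6 -121.7   85. ]
figure_mid 0.92 [437.5, 141.8] [648.3 -75.6  85. ]
wrist 4608 ((641.9719848632812, -84.33462524414062), (99.68800354003906, 45.26064682006836), 78.77057647705078) 110.44307547871284
top 640 ((645.422607421875, -85.01118469238281), (99.6343002319336, 46.87978744506836), 78.37659454345703) 114.28875049997691
```

View pics/w2.png

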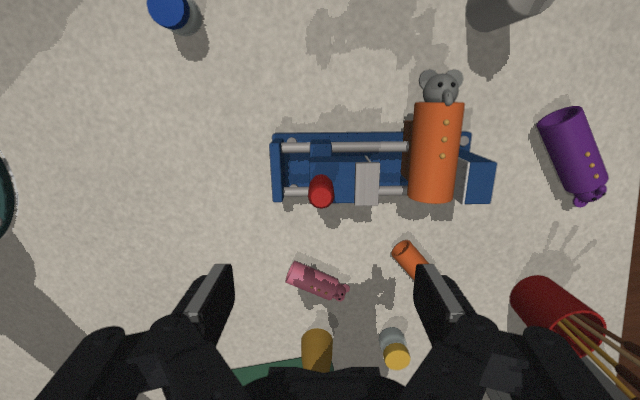

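The jaw is well open. The figure lies still in its cradle, with its body at about (436,150) in the picture.

servo_tool(motion="1.25 2.93 0 0 0 0 8.5; 1.25 2.93 0 0 0 0 8.5; 1.25 2.93 0 0 0 0 8.5; 1.25 2.93 0 0 0 0 8.5; 0 0 2.6 0 0 0 8.5; 0 0 2.6 0 0 0 8.5; 0 0 2.6 0 0 0 8.5; 0 0 2.6 0 0 0 8.5; 0 0 0 0 0 0 8.5; 0 0 0 0 0 0 8.5")

```text
t: 8.75
eef_pos: [645.3, -60.9, 162.9]
ee_rot: [-3.138, 0.0, 1.363]
contact_force: [1.0, -0.1, -0.2]
width: 84.8
gripper_force: 0.0
```

servo_tool(motion="0.07 0.36 0 0 0 0 8.5; 0 0 2.5 0 0 0 8.5; 0 0 2.5 0 0 0 8.5; 0 0 2.5 0 0 0 8.5; 0 0 1.5 0 0 0 8.5; 0 0 1.1 0 0 0 8.5; 0 0 0 0 0 0 8.5; 0 0 0 0 0 0 8.5; 0 0 0 0 0 0 8.5; 0 0 0 0 0 0 8.5")

```text
t: 9.75
eef_pos: [650.6, -61.2, 64.4]
ee_rot: [3.14, -0.0, 1.363]
contact_force: [-0.2, -1.4, 0.9]
width: 85.4
gripper_force: 0.0
```

servo_tool(motion="0 0 0 0 0 0 7; 0 0 0 0 0 0 6; 0 0 0 0 0 0 5.4; 0 0 0 0 0 0 5; 0 0 0 0 0 0 4; 0 0 0 0 0 0 4; 0 0 0 0 0 0 4; 0 0 0 0 0 0 4; 0 0 0 0 0 0 4; 0 0 0 0 0 0 4", force=45)

```text
t: 10.75
eef_pos: [649.8, -61.0, 63.5]
ee_rot: [-3.141, 0.0, 1.363]
contact_force: [-2.2, 0.4, 5.3]
width: 47.5
gripper_force: 45.9
```

servo_tool(motion="0 0 -0.5 0 0 0 4; 0 0 -1 0 0 0 4; 0 0 -2 0 0 0 4; 0 0 -3 0 0 0 4; 0 0 -3 0 0 0 4; 0 0 -3 0 0 0 4; 0 0 -3 0 0 0 4; 0 0 -3 0 0 0 4; 0 0 -3 0 0 0 4; 0 0 -3 0 0 0 4")

```text
t: 11.75
eef_pos: [649.5, -61.3, 309.7]
ee_rot: [3.141, 0.0, 1.363]
contact_force: [0.0, 0.1, -2.2]
width: 47.8
gripper_force: 46.6
```

```bash
python3 - <<'E'
from h import *
s=bot.sense();print(s["qpos"].round(3) if hasattr(s["qpos"],'round') else s["qpos"],s["eef_pos"],s["contact_force"],s["moment"],s["width"])
E
```

```text
[ 0.27   0.443 -0.349  1.691  0.171  1.038 -0.344] [649.46931216 -61.34794914 309.74991808] [ 0.03053018  0.12809918 -2.15380254] [ 0.02286414 -0.02089854 -0.00760789] 47.8328009506857
```

servo_tool(motion="0 0 0 0 0.05 0 4; 0 0 0 0 0.08 0 4; 0 0 0 0 0.08 0 4; 0 0 0 0 0.08 0 4; 0 0 0 0 0.08 0 4; 0 0 0 0 0.08 0 4; 0 0 0 0 0.08 0 4; 0 0 0 0 0.08 0 4; 0 0 0 0 0.08 0 4; 0 0 0 0 0 0 4")

```text
t: 12.75
eef_pos: [648.8, -65.9, 305.4]
ee_rot: [-3.137, -0.688, 1.354]
contact_force: [-0.3, -1.7, -0.9]
width: 47.3
gripper_force: 46.6
```

```bash
python3 - <<'E'
from h import *
s=bot.sense();print(s["qpos"].round(3) if hasattr(s["qpos"],'round') else s["qpos"],s["eef_pos"],s["ee_rot"]);print(pose().round(2))
E
```

```text
[ 0.773  0.582 -0.659  1.738 -0.425  0.962  0.238] [648.78970264 -65.90502382 305.43123417] [-3.13707675 -0.68823037  1.35404111]
[[ 1.7000e-01  9.8000e-01  1.3000e-01  6.4879e+02]
 [ 7.5000e-01 -2.1000e-01  6.2000e-01 -6.5910e+01]
 [ 6.4000e-01 -0.0000e+00 -7.7000e-01  3.0543e+02]
 [ 0.0000e+00  0.0000e+00  0.0000e+00  1.0000e+00]]
```

```bash
cat > kin.py <<'E'
import numpy as np, itertools, json
from scipy.spatial.transform import Rotation as R
from scipy.optimize import least_squares
S=[([1.137,0.591,0.048,1.609,-0.033,0.943,-0.034],[241.643,-683.548,231.302],[-3.139352,0,0.33985]),
([0.50667603,0.38986154,-0.31993013,1.99010825,0.16740009,0.78485936,-0.11014764],[522.6,-181.7,232.27],[3.138,-0.005,1.374]),
([0.35981362,0.31341765,-0.35594687,1.9993657,0.14480491,0.84741058,-0.28362486],[524.3,-85.5,273.46],[3.132,-0.001,1.363]),
([0.27,0.443,-0.349,1.691,0.171,1.038,-0.344],[649.5,-61.3,309.75],[3.141,0,1.363]),
([0.773,0.582,-0.659,1.738,-0.425,0.962,0.238],[648.8,-65.9,305.4],[-3.137,-0.688,1.354])]
def fk(q,p,s):
    d1,d3,d5,d7,a,b,a7,o1,o7=p;T=np.eye(4)
    def mul(ax,ang,t):
        M=np.eye(4);M[:3,:3]=R.from_euler(ax,ang).as_matrix();M[:3,3]=t;return M
    for ax,ang,t in(('z',s[0]*q[0]+o1,[0,0,d1]),('y',q[1],[0,0,0]),('z',s[1]*q[2],[0,0,0]),('y',0,[a,0,d3]),('y',q[3],[0,0,0]),('z',0,[b,0,0]),('z',s[2]*q[4],[0,0,d5]),('y',q[5],[0,0,0]),('z',s[3]*q[6]+o7,[0,0,0]),('z',0,[0,0,d7])):
        if ax=='z' or ax=='y':
            T=T@mul(ax,ang,[0,0,0])@mul('z',0,t)
    return T
def err(T,pos,Rt):
    return np.r_[(T[:3,3]-pos)/1.0,R.from_matrix(T[:3,:3].T@Rt).as_rotvec()*200]
def fit():
    best=None
    for s in itertools.product((1,-1),repeat=4):
      for o1 in(-2.37,0.,3.14,-0.09):
        for o7 in (0,1.57,3.14,-1.57):
          f=lambda p:np.concatenate([err(fk(q,p,s),np.array(x),R.from_euler('xyz',e).as_matrix()) for q,x,e in S])
          r=least_squares(f,[340,400,400,250,0,0,0,o1,o7],max_nfev=25)
          if best is None or r.cost<best[0]: best=(r.cost,r.x,s)
    return best
if __name__=="__main__":
    b=fit();print(b[0],b[1].round(2),b[2]);json.dump([list(b[1]),list(b[2])],open("kin.json","w"))
    for q,x,e in S: print(err(fk(q,b[1],b[2]),np.array(x),R.from_euler('xyz',e).as_matrix()).round(1))
E
time python3 kin.py
```

```text
207.3822297473749 [ 2.7486e+02  6.3410e+02  4.4673e+02  3.2052e+02 -7.3000e-01 -1.0330e+01
  6.4035e+03 -6.0000e-02  1.5100e+00] (-1, -1, -1, -1)
[-1.   5.3 -4.3  0.3  0.  -0.3]
[-0.1  1.5  0.6 -0.3  0.7 -1.2]
[-2.1  7.4 -2.  -0.9  0.2 -0.4]
[-4.4 -1.3 -0.5 -0.2  0.  -0.6]
[11.8 -5.6  6.2  7.8  0.1  2.6]
real	2m22.461s
user	2m22.967s
sys	0m0.104s
```

```bash
cat > ik.py <<'E'
import json,numpy as np
from kin import *
p,s=json.load(open("kin.json"))
lo=np.array([-2.69,-.47,-1.27,.19,-1.53,.08,-3.09]);hi=np.array([2.69,2.24,1.36,2.51,4.68,2.07,3.09])
def target(c,z,psi,tilt=0):  # tool z horizontal at heading psi, tool x up
    zz=np.array([np.cos(psi)*np.cos(tilt),np.sin(psi)*np.cos(tilt),-np.sin(tilt)]);up=np.array([0,0,1.]);x=up-zz*(up@zz);x/=np.linalg.norm(x)
    return np.array([c[0],c[1],z])+zz*22,np.c_[x,np.cross(zz,x),zz]
def ik(pos,Rt,q0):
    r=least_squares(lambda q:np.r_[err(fk(q,p,s),pos,Rt),(q-(lo+hi)/2)*.02],np.clip(q0,lo+.02,hi-.02),bounds=(lo+.02,hi-.02),max_nfev=60)
    return np.linalg.norm(err(fk(r.x,p,s),pos,Rt)),r.x
E
cat > run.py <<'E'
from ik import *
rng=np.random.default_rng(0)
for d in range(-90,150,20):
    psi=np.radians(d);out=[]
    for z in(89,200):
        best=(1e9,None)
        for k in range(5):
            q0=np.array([-.6+rng.normal()*.3,.7,rng.uniform(-.8,.8),1.8,[ -1.2,1.2,2.2,3.1,3.8][k],1.2,rng.uniform(-2,2)])
            b=ik(*target((527.5,352.5),z,psi),q0)
            if b[0]<best[0]-1: best=b
            if best[0]<5: break
        out.append((round(best[0],1),best[1].round(2)))
    print(d,*out)
E
OMP_NUM_THREADS=1 time timeout 500 python3 run.py
```

```text
bash: time: command not found
```

```bash
export OMP_NUM_THREADS=1; timeout 300 python3 run.py
```

```text
-90 (np.float64(0.0), array([-1.03,  1.27,  0.16,  1.35,  0.68,  1.9 ,  1.95])) (np.float64(0.0), array([-1.  ,  1.11,  0.1 ,  1.4 ,  0.75,  2.  ,  1.99]))
-70 (np.float64(0.0), array([-1.07,  1.21,  0.04,  1.57,  0.95,  1.76,  1.83])) (np.float64(0.0), array([-1.09,  1.05,  0.09,  1.62,  0.96,  1.79,  1.94]))
-50 (np.float64(0.0), array([-1.04,  1.17, -0.11,  1.8 ,  1.27,  1.72,  1.65])) (np.float64(0.0), array([-1.36,  1.03,  0.39,  1.85,  1.1 ,  1.39,  1.91]))
-30 (np.float64(0.0), array([-0.86,  1.2 , -0.4 ,  2.04,  1.65,  1.95,  1.48])) (np.float64(0.0), array([-1.02,  0.96, -0.18,  2.09,  1.57,  1.72,  1.6 ]))
-10 (np.float64(0.0), array([-1.16,  1.18,  0.06,  2.26,  1.9 ,  1.61,  1.22])) (np.float64(0.0), array([-1.12,  0.95,  0.01,  2.32,  1.92,  1.61,  1.38]))
10 (np.float64(0.0), array([-1.27,  1.3 ,  0.38,  2.43,  2.3 ,  1.66,  0.85])) (np.float64(7.0), array([-1.06,  1.  ,  0.09,  2.49,  2.33,  1.76,  1.21]))
30 (np.float64(10.4), array([-1.17,  1.46,  0.57,  2.49,  2.64,  2.04,  0.65])) (np.float64(46.1), array([-1.1 ,  1.19,  0.45,  2.49,  2.68,  1.98,  0.91]))
50 (np.float64(0.0), array([-0.36,  1.28, -0.07,  2.48,  3.78,  2.05,  1.92])) (np.float64(24.1), array([-0.55,  1.05,  0.27,  2.49,  3.8 ,  2.05,  1.54]))
70 (np.float64(0.0), array([-0.15,  1.2 , -0.1 ,  2.33,  4.24,  1.67,  1.9 ])) (np.float64(0.0), array([-0.38,  0.97,  0.2 ,  2.4 ,  4.2 ,  1.83,  1.62]))
90 (np.float64(0.0), array([ 0.4 ,  1.4 , -0.83,  2.12, -1.49,  0.73,  1.65])) (np.float64(0.0), array([ 0.5 ,  1.32, -1.08,  2.18, -1.51,  0.54,  1.52]))
110 (np.float64(0.0), array([-0.32,  1.17,  0.22,  1.89, -1.41,  1.79,  1.45])) (np.float64(0.0), array([ 0.03,  1.  , -0.31,  1.94, -1.25,  1.38,  1.22]))
130 (np.float64(0.0), array([-0.07,  1.21, -0.28,  1.65, -0.93,  1.53,  1.12])) (np.float64(0.0), array([ 0.33,  1.35, -1.08,  1.7 , -0.44,  1.13,  0.5 ]))
```

```bash
export OMP_NUM_THREADS=1; cat > plan.py <<'E'
from ik import *
from h import pose
q0=np.array([.773,.582,-.659,1.738,-.425,.962,.238]);s0=np.array([-1.04,1.17,-.11,1.8,1.27,1.72,1.65])
T0=pose();E=T0@np.linalg.inv(fk(q0,p,s))
for d in(-60,-45,-30):
    e,q1=ik(*target((527.5,352.5),230,np.radians(d)),s0);print(d,round(e,1),q1.round(2))
    if d!=-45: continue
    N=20;prev=T0
    u=np.linspace(0,1,N+1);u=u*u*(3-2*u)
    for i,k in enumerate(u[1:]):
        T=fk(q0+(q1-q0)*k,p,s)
        if i==0: prev=fk(q0,p,s)
        d_=np.linalg.inv(prev)@T;rv=R.from_matrix(d_[:3,:3]).as_rotvec()
        g=T@np.array([0,0,-22,1]);m=T@np.array([-74,0,-22,1]);h=T@np.array([53,0,-22,1])
        b=[ (T@np.array([sx*38,sy*43,-73,1]))[2] for sx in(-1,1) for sy in(-1,1)]
        print((d_[:3,3]/10).round(2),rv.round(3),"n",round(np.linalg.norm(d_[:3,3])),round(np.linalg.norm(rv),2),"| g",g[:3].round(),"mz",round(m[2]),"hz",round(h[2]),"bz",round(min(b)))
        prev=T
E
python3 plan.py
```

```text
-60 0.0 [-1.06  0.97 -0.04  1.74  1.13  1.79  1.88]
-45 0.0 [-1.04  0.93 -0.13  1.92  1.34  1.75  1.77]
[ 0.08 -0.43  0.62] [ 0.019 -0.008 -0.024] n 8 0.03 | g [654. -79. 324.] mz 278 hz 358 bz 339
[ 0.25 -1.2   1.74] [ 0.054 -0.023 -0.068] n 21 0.09 | g [647. -64. 312.] mz 267 hz 344 bz 328
[ 0.45 -1.76  2.64] [ 0.086 -0.034 -0.107] n 32 0.14 | g [634. -42. 294.] mz 251 hz 324 bz 312
[ 0.73 -2.05  3.3 ] [ 0.115 -0.04  -0.142] n 40 0.19 | g [616. -17. 271.] mz 231 hz 300 bz 293
[ 1.04 -2.01  3.68] [ 0.141 -0.043 -0.172] n 43 0.23 | g [593.   9. 246.] mz 209 hz 273 bz 270
[ 1.29 -1.66  3.74] [ 0.165 -0.042 -0.197] n 43 0.26 | g [568.  32. 221.] mz 186 hz 246 bz 245
[ 1.37 -1.07  3.45] [ 0.185 -0.038 -0.216] n 39 0.29 | g [543.  49. 198.] mz 163 hz 222 bz 219
[ 1.22 -0.39  2.82] [ 0.202 -0.031 -0.228] n 31 0.31 | g [521.  62. 179.] mz 144 hz 204 bz 196
[0.83 0.21 1.88] [ 0.215 -0.021 -0.233] n 21 0.32 | g [506.  72. 165.] mz 128 hz 192 bz 176
[0.26 0.57 0.7 ] [ 0.225 -0.01  -0.231] n 9 0.32 | g [499.  81. 158.] mz 116 hz 188 bz 161
[-0.33  0.59 -0.58] [ 0.231  0.004 -0.221] n 9 0.32 | 
[... 245 characters left out ...]
.69] [ 0.212  0.047 -0.161] n 39 0.27 | g [529. 174. 181.] mz 116 hz 228 bz 154
[-0.6  -1.54 -4.08] [ 0.192  0.057 -0.135] n 44 0.24 | g [537. 214. 193.] mz 124 hz 243 bz 162
[-0.17 -1.89 -4.06] [ 0.167  0.062 -0.109] n 45 0.21 | g [539. 255. 205.] mz 133 hz 257 bz 171
[ 0.22 -1.95 -3.64] [ 0.136  0.06  -0.084] n 41 0.17 | g [537. 293. 215.] mz 142 hz 268 bz 179
[ 0.45 -1.7  -2.89] [ 0.101  0.05  -0.059] n 34 0.13 | g [533. 325. 223.] mz 149 hz 276 bz 186
[ 0.44 -1.18 -1.86] [ 0.063  0.034 -0.036] n 22 0.08 | g [529. 345. 228.] mz 154 hz 281 bz 190
[ 0.19 -0.44 -0.65] [ 0.022  0.012 -0.012] n 8 0.03 | g [528. 353. 230.] mz 156 hz 283 bz 192
-30 0.0 [-1.03  0.91 -0.17  2.1   1.57  1.7   1.65]
```

```bash
export OMP_NUM_THREADS=1; cat > plan2.py <<'E'
from ik import *
from h import pose
q0=np.array([.773,.582,-.659,1.738,-.425,.962,.238])
e,q1=ik(*target((527.5,352.5),230,np.radians(-45)),np.array([-1.04,1.17,-.11,1.8,1.27,1.72,1.65]))
# param by rotation
us=np.linspace(0,1,400);Rs=[fk(q0+(q1-q0)*u,p,s)[:3,:3] for u in us]
c=np.r_[0,np.cumsum([R.from_matrix(a.T@b).magnitude() for a,b in zip(Rs,Rs[1:])])];print("total",c[-1])
N=40;t=np.linspace(0,1,N+1)
w=np.cumsum(np.r_[0,.3,.7,np.ones(N-4),.7,.3]);w/=w[-1]
T=pose();g=(T@[0,0,-22,1])[:3];gend=np.array([527.5,352.5,250]);prev=T.copy();q=q0.copy();R0=T[:3,:3]@Rs[0].T
up=lambda k:40*np.sin(np.pi*k)
for i,k in enumerate(w[1:]):
    u=np.interp(k*c[-1],c,us);Rt=fk(q0+(q1-q0)*u,p,s)[:3,:3]
    gg=g+(gend-g)*k+[-60*np.sin(np.pi*k),0,up(k)]
    X=np.eye(4);X[:3,:3]=Rt;X[:3,3]=gg+Rt@[0,0,22]
    d=np.linalg.inv(prev)@X;rv=R.from_matrix(d[:3,:3]).as_rotvec()
    d3=np.r_[(d[:3,3]/10).round(1),rv.round(2)]
    Y=np.eye(4);Y[:3,:3]=prev[:3,:3]@R.from_rotvec(d3[3:]).as_matrix();Y[:3,3]=prev[:3,3]+prev[:3,:3]@d3[:3]*10;prev=Y
    r=least_squares(lambda z:np.r_[err(fk(z,p,s),Y[:3,3],Y[:3,:3]),(z-q)*.5],q,bounds=(lo,hi),max_nfev=20)
    dq=abs(r.x-q).max();q=r.x
    print(' '.join(f"{v:g}" for v in d3),"4;" + ("" if i%10 else f"   # {np.round(gg)} e{np.abs(r.fun[:6]).max():.1f} dq{dq:.2f} q{q.round(2)}"))
print(q.round(2),prev.round(2))
E
python3 plan2.py
```

```text
total 4.219309921905484
0.2 -0.3 0.1 -0.02 -0.01 -0.04 4;   # [643. -76. 323.] e0.0 dq0.03 q[ 0.78  0.57 -0.67  1.77 -0.42  0.96  0.26]
0.6 -0.8 0.4 0.05 -0.02 -0.06 4;
0.8 -1 0.5 0.07 -0.03 -0.08 4;
1 -1 0.5 0.06 -0.02 -0.09 4;
1 -0.8 0.5 0.07 -0.02 -0.08 4;
1.1 -0.7 0.6 0.07 -0.03 -0.08 4;
1.1 -0.5 0.6 0.07 -0.02 -0.09 4;
1.2 -0.4 0.6 0.07 -0.02 -0.08 4;
1.1 -0.2 0.6 0.07 -0.01 -0.09 4;
1.2 -0 0.6 0.07 -0.02 -0.08 4;
1.1 0.1 0.5 0.07 -0.01 -0.08 4;   # [571.  34. 333.] e0.0 dq0.05 q[ 0.45  0.62 -0.76  1.62  0.07  1.43  0.51]
1.1 0.3 0.5 0.07 -0.02 -0.09 4;
1 0.4 0.5 0.08 -0.01 -0.08 4;
0.9 0.5 0.4 0.07 -0.01 -0.08 4;
0.9 0.7 0.3 0.07 -0.01 -0.09 4;
0.7 0.8 0.3 0.08 -0.01 -0.08 4;
0.6 0.9 0.2 0.07 -0.01 -0.08 4;
0.5 0.9 0.1 0.08 -0 -0.08 4;
0.3 1 0 0.08 -0.01 -0.08 4;
0.2 1 -0.1 0.07 0 -0.08 4;
0.1 1 -0.1 0.08 0 -0.08 4;   # [524. 148. 324.] e0.0 dq0.04 q[ 0.02  0.74 -0.88  1.6   0.51  1.82  0.85]
-0.1 1 -0.3 0.08 0 -0.07 4;
-0.2 0.9 -0.3 0.08 0 -0.08 4;
-0.3 0.9 -0.4 0.08 0.01 -0.08 4;
-0.5 0.8 -0.5 0.09 0 -0.07 4;
-0.5 0.7 -0.6 0.08 0.01 -0.07 4;
-0.7 0.6 -0.7 0.08 0.01 -0.08 4;
-0.7 0.4 -0.7 0.09 0.02 -0.07 4;
-0.7 0.3 -0.8 0.09 0.01 -0.06 4;
-0.9 0.2 -0.8 0.08 0.02 -0.07 4;
-0.8 0 -0.8 0.09 0.02 -0.07 4;   # [516. 262. 290.] e0.0 dq0.07 q[-0.44  0.89 -0.81  1.71  0.97  2.07  1.34]
-0.8 -0.1 -0.9 0.09 0.02 -0.06 4;
-0.9 -0.3 -0.8 0.09 0.03 -0.06 4;
-0.8 -0.4 -0.9 0.08 0.03 -0.06 4;
-0.7 -0.6 -0.9 0.09 0.03 -0.06 4;
-0.7 -0.7 -0.8 0.09 0.04 -0.06 4;
-0.7 -0.8 -0.8 0.09 0.04 -0.05 4;
-0.6 -1 -0.8 0.09 0.04 -0.05 4;
-0.3 -0.7 -0.5 0.06 0.04 -0.04 4;
-0.1 -0.3 -0.2 0.02 0.01 -0.01 4;
[-0.77  0.98 -0.55  1.92  1.44  2.07  1.74] [[  0.    -0.71   0.7  542.96]
 [ -0.    -0.7   -0.71 336.39]
 [  1.    -0.    -0.   250.38]
 [  0.     0.     0.     1.  ]]
```

servo_tool(motion="0.2 -0.3 0.1 -0.02 -0.01 -0.04 4; 0.6 -0.8 0.4 0.05 -0.02 -0.06 4; 0.8 -1 0.5 0.07 -0.03 -0.08 4; 1 -1 0.5 0.06 -0.02 -0.09 4; 1 -0.8 0.5 0.07 -0.02 -0.08 4; 1.1 -0.7 0.6 0.07 -0.03 -0.08 4; 1.1 -0.5 0.6 0.07 -0.02 -0.09 4; 1.2 -0.4 0.6 0.07 -0.02 -0.08 4; 1.1 -0.2 0.6 0.07 -0.01 -0.09 4; 1.2 0 0.6 0.07 -0.02 -0.08 4")

```text
t: 13.75
eef_pos: [569.8, 34.4, 315.9]
ee_rot: [-3.056, -0.484, 2.282]
contact_force: [0.5, -0.7, -1.4]
width: 47.4
gripper_force: 46.7
```

servo_tool(motion="1.1 0.1 0.5 0.07 -0.01 -0.08 4; 1.1 0.3 0.5 0.07 -0.02 -0.09 4; 1 0.4 0.5 0.08 -0.01 -0.08 4; 0.9 0.5 0.4 0.07 -0.01 -0.08 4; 0.9 0.7 0.3 0.07 -0.01 -0.09 4; 0.7 0.8 0.3 0.08 -0.01 -0.08 4; 0.6 0.9 0.2 0.07 -0.01 -0.08 4; 0.5 0.9 0.1 0.08 0 -0.08 4; 0.3 1 0 0.08 -0.01 -0.08 4; 0.2 1 -0.1 0.07 0 -0.08 4")

```text
t: 14.75
eef_pos: [516.3, 133.7, 312.9]
ee_rot: [-2.767, -0.581, -3.07]
contact_force: [-0.7, 0.2, -1.8]
width: 47.9
gripper_force: 46.7
```

```bash
python3 - <<'E'
from ik import *
from h import *
s_=bot.sense();q=np.array(s_["qpos"]);print(s_["t"],q.round(2),s_["eef_pos"],s_["width"]);T=pose();print(T.round(2));print(err(fk(q,p,s),T[:3,3],T[:3,:3]).round(1))
print((T@[0,0,-22,1]).round(),"planned g 524 140 326")
E
```

```text
14.75 [ 0.09  0.71 -0.87  1.6   0.44  1.78  0.85] [516.33414325 133.74475233 312.9077466 ] 47.856406911798324
[[-8.3000e-01 -2.7000e-01 -4.8000e-01  5.1633e+02]
 [-6.0000e-02  9.1000e-01 -4.0000e-01  1.3374e+02]
 [ 5.5000e-01 -3.1000e-01 -7.8000e-01  3.1291e+02]
 [ 0.0000e+00  0.0000e+00  0.0000e+00  1.0000e+00]]
[ -4.2 -13.3   6.8   7.   -3.7   2.4]
[527. 143. 330.   1.] planned g 524 140 326
```

servo_tool(motion="0.1 1 -0.1 0.08 0 -0.08 4; -0.1 1 -0.3 0.08 0 -0.07 4; -0.2 0.9 -0.3 0.08 0 -0.08 4; -0.3 0.9 -0.4 0.08 0.01 -0.08 4; -0.5 0.8 -0.5 0.09 0 -0.07 4; -0.5 0.7 -0.6 0.08 0.01 -0.07 4; -0.7 0.6 -0.7 0.08 0.01 -0.08 4; -0.7 0.4 -0.7 0.09 0.02 -0.07 4; -0.7 0.3 -0.8 0.09 0.01 -0.06 4; -0.9 0.2 -0.8 0.08 0.02 -0.07 4")

```text
t: 15.75
eef_pos: [515.1, 237.2, 287.8]
ee_rot: [-2.507, -1.003, -2.241]
contact_force: [-0.4, -0.0, -1.1]
width: 47.6
gripper_force: 46.7
```

```bash
cat > st.py <<'E'
from h import *
s_=bot.sense();q=np.array(s_["qpos"]);print(s_["t"],q.round(2),s_["eef_pos"],s_["width"]);T=pose();print(T.round(2))
print("g",(T@[0,0,-22,1]).round(1),"mouth",(T@[-74,0,-22,1]).round(1))
psi=np.arctan2(T[1,2],T[0,2]);psi=np.radians(-45)
Rt=np.c_[[0,0,1],np.cross([np.cos(psi),np.sin(psi),0],[0,0,1]),[np.cos(psi),np.sin(psi),0]]
print("remaining rotvec to -45 heading",R.from_matrix(T[:3,:3].T@Rt).as_rotvec().round(3),"upright-fix rotvec(world)",np.cross(T[:3,0],[0,0,1]).round(3),"tool",(T[:3,:3].T@np.cross(T[:3,0],[0,0,1])).round(3))
E
python3 st.py
```

```text
15.75 [-0.38  0.84 -0.79  1.67  0.89  2.05  1.36] [515.08891567 237.16217251 287.77356893] 47.620918201829895
[[-3.3000e-01 -9.4000e-01  4.0000e-02  5.1509e+02]
 [-4.2000e-01  1.1000e-01 -9.0000e-01  2.3716e+02]
 [ 8.4000e-01 -3.2000e-01 -4.3000e-01  2.8777e+02]
 [ 0.0000e+00  0.0000e+00  0.0000e+00  1.0000e+00]]
g [514.1 257.  297.3   1. ] mouth [538.9 288.2 234.9   1. ]
remaining rotvec to -45 heading [ 0.798  0.293 -0.505] upright-fix rotvec(world) [-0.422  0.334  0.   ] tool [ 0.     0.433 -0.319]
```

servo_tool(motion="-0.8 0 -0.8 0.09 0.02 -0.07 4; -0.8 -0.1 -0.9 0.09 0.02 -0.06 4; -0.9 -0.3 -0.8 0.09 0.03 -0.06 4; -0.8 -0.4 -0.9 0.08 0.03 -0.06 4; -0.7 -0.6 -0.9 0.09 0.03 -0.06 4; -0.7 -0.7 -0.8 0.09 0.04 -0.06 4; -0.7 -0.8 -0.8 0.09 0.04 -0.05 4; -0.6 -1 -0.8 0.09 0.04 -0.05 4; -0.3 -0.7 -0.5 0.06 0.04 -0.04 4; -0.1 -0.3 -0.2 0.02 0.01 -0.01 4")

```text
t: 16.75
eef_pos: [540.6, 342.9, 252.7]
ee_rot: [-1.714, -1.567, -2.206]
contact_force: [0.4, -0.4, -1.3]
width: 47.3
gripper_force: 46.8
```

```bash
python3 st.py
```

```text
16.75 [-0.78  0.95 -0.51  1.89  1.41  2.05  1.84] [540.56565813 342.93736367 252.69219184] 47.25191991730436
[[ -0.    -0.7    0.71 540.57]
 [ -0.    -0.71  -0.7  342.94]
 [  1.    -0.    -0.   252.69]
 [  0.     0.     0.     1.  ]]
g [524.9 358.4 252.7   1. ] mouth [525.1 358.6 178.7   1. ]
remaining rotvec to -45 heading [-0.007  0.001 -0.004] upright-fix rotvec(world) [-0.003  0.002  0.   ] tool [ 0.     0.001 -0.004]
```

```bash
cat > fig.py <<'E'
from h import *
for n in("side","top"):
    I,D=cams.camera(n);h=cv2.cvtColor(I,cv2.COLOR_RGB2HSV).astype(int)
    m=(h[:,:,0]>4)&(h[:,:,0]<16)&(h[:,:,1]>160)&(D>0)
    v,u=np.nonzero(m);P=cloud(n,D,m)
    k=(abs(P[:,0]-527)<80)&(abs(P[:,1]-352)<80)&(P[:,2]>30);P=P[k]
    print(n,len(P),P.min(0).round(),P.max(0).round())
    if n=="side":
        a,b=proj(n,[[527.5,352.5,15],[527.5,352.5,90]]);print("peg px",a,b)
        for lo in range(int(P[:,2].min()),int(P[:,2].max()),20):
            s=P[(P[:,2]>=lo)&(P[:,2]<lo+20)]
            if len(s)>5: print(lo,s.mean(0).round(1),np.ptp(s,axis=0).round())
        c=proj(n,[T0[:3]for T0 in[pose()[:3,3]]])[0].astype(int)
        cv2.imwrite("pics/side_%d.png"%(bot.sense()["t"]*100),cv2.resize(I[40:220,200:380,::-1],None,fx=3,fy=3,interpolation=cv2.INTER_CUBIC));print("pics/side_%d.png"%(bot.sense()["t"]*100))
T=pose()
for q in("figure","figure_mid"):
  for n in("side",):
    for r in models.pinpoint(n,q)[:4]:print(n,q,r["score"],r["location"])
print("proj mouth",proj("side",[(T@[-74,0,-22,1])[:3],(T@[-14,0,-22,1])[:3]]))
E
python3 fig.py
```

```text
side 391 [504. 330. 183.] [551. 406. 283.]
peg px [277.2277687  154.37974941] [275.13395703 135.7284383 ]
183 [524.5 337.7 193.5] [34. 13. 19.]
203 [525.3 338.  213.5] [40. 25. 20.]
223 [529.2 338.9 232. ] [45. 26. 19.]
243 [537.4 339.8 253.2] [45. 73. 19.]
263 [527.4 342.5 273.6] [47. 38. 20.]
pics/side_1680.png
top 36 [507. 341. 274.] [549. 363. 282.]
side figure 0.74 [270.6, 112.4]
side figure 0.63 [348.8, 298.9]
side figure 0.62 [276.8, 318.5]
side figure 0.58 [410.4, 235.3]
side figure_mid 0.97 [357.6, 309.8]
side figure_mid 0.95 [268.7, 88.6]
side figure_mid 0.89 [425.8, 248.2]
side figure_mid 0.63 [291.9, 320.9]
proj mouth [[271.64061071 110.45104505]
 [269.54606287  92.56012189]]
```

View pics/side_1680.png

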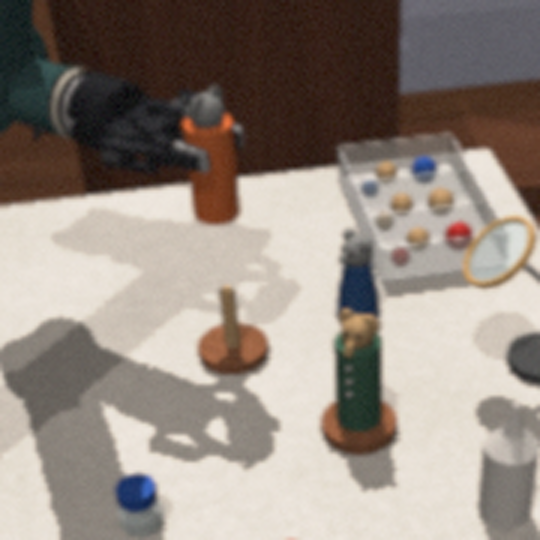

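The figure is upright with its head up, at crop (215,170), and the peg is below it at crop (230,318). I'll correct x/y and lower part way.

servo_tool(motion="0 0.12 0.3 0 0 0 4; 0 0.12 0.3 0 0 0 4; -1 0 0 0 0 0 4; -1 0 0 0 0 0 4; -1 0 0 0 0 0 4; -1 0 0 0 0 0 4; -1 0 0 0 0 0 4; 0 0 0 0 0 0 4; 0 0 0 0 0 0 4; 0 0 0 0 0 0 4")

```text
t: 17.95
eef_pos: [544.5, 334.9, 203.5]
ee_rot: [-1.373, -1.566, -2.552]
contact_force: [-0.5, -0.7, -0.7]
width: 47.5
gripper_force: 46.7
```

```bash
python3 st.py; python3 - <<'E'
from h import *
# edge-based: orange tube centre column line vs peg in side, and mouth bottom
I,D=cams.camera("side");h=cv2.cvtColor(I,cv2.COLOR_RGB2HSV).astype(int)
m=(h[:,:,0]>4)&(h[:,:,0]<16)&(h[:,:,1]>160);m[:, :255]=0;m[:,295:]=0;m[170:]=0
for r in range(60,170,6):
    c=np.nonzero(m[r])[0]
    if len(c): print(r,c.min(),c.max(),(c.min()+c.max())/2)
T=pose();print("pred mouth axis",proj("side",[(T@[-74,0,-22,1])[:3],(T@[0,0,-22,1])[:3]]).round(1))
print("peg axis",proj("side",[[527.5,352.5,z] for z in(15,90,120)]).round(1))
cv2.imwrite("pics/s2.png",cv2.resize(I[60:180,220:340,::-1],None,fx=5,fy=5,interpolation=cv2.INTER_CUBIC))
E
```

```text
17.95 [-0.77  1.02 -0.5   1.88  1.42  2.04  1.77] [544.52952481 334.94318094 203.52888362] 47.48481123389677
[[ -0.    -0.71   0.71 544.53]
 [ -0.    -0.71  -0.71 334.94]
 [  1.    -0.     0.   203.53]
 [  0.     0.     0.     1.  ]]
g [528.9 350.5 203.5   1. ] mouth [529.2 350.7 129.5   1. ]
remaining rotvec to -45 heading [-0.002 -0.001 -0.004] upright-fix rotvec(world) [-0.002  0.004  0.   ] tool [ 0.    -0.001 -0.004]
60 262 287 274.5
66 255 284 269.5
72 261 277 269.0
78 258 294 276.0
84 263 279 271.0
96 264 281 272.5
102 266 280 273.0
108 274 279 276.5
114 268 279 273.5
120 269 280 274.5
126 270 280 275.0
pred mouth axis [[274.6 125.4]
 [272.2 104.4]]
peg axis [[277.2 154.4]
 [275.1 135.7]
 [274.2 127.8]]
```

View pics/s2.png

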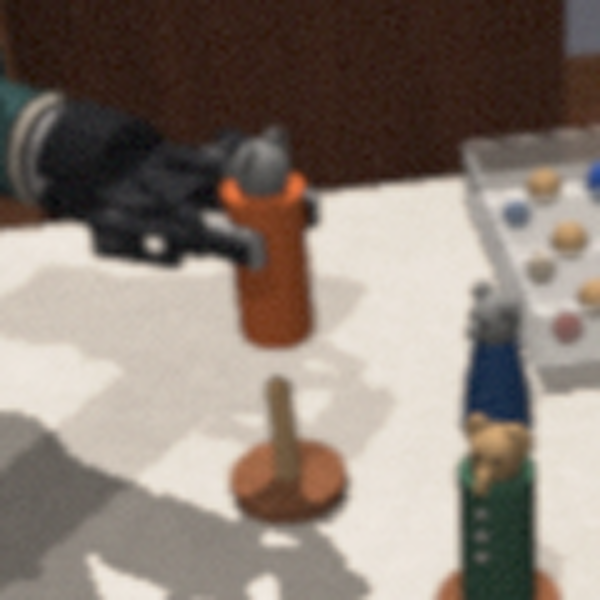

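The tube bottom, at crop (278,335), is centred over the peg top at (277,380). I'll lower slowly.

servo_tool(motion="-0.5 0 -0.15 0 0 0 4; -0.7 0 0 0 0 0 4; -0.7 0 0 0 0 0 4; -0.7 0 0 0 0 0 4; -0.7 0 0 0 0 0 4; -0.7 0 0 0 0 0 4; -0.7 0 0 0 0 0 4; -0.3 0 0 0 0 0 4; 0 0 0 0 0 0 4; 0 0 0 0 0 0 4")

```text
t: 19.0
eef_pos: [543.7, 336.0, 153.3]
ee_rot: [-1.331, -1.567, -2.595]
contact_force: [-0.6, -0.1, -1.2]
width: 47.3
gripper_force: 46.8
```

servo_tool(motion="-0.5 0 0 0 0 0 4; -0.7 0 0 0 0 0 4; -0.7 0 0 0 0 0 4; -0.7 0 0 0 0 0 4; -0.7 0 0 0 0 0 4; -0.5 0 0 0 0 0 4; -0.3 0 0 0 0 0 4; 0 0 0 0 0 0 4; 0 0 0 0 0 0 4; 0 0 0 0 0 0 4")

```text
t: 20.0
eef_pos: [543.8, 336.1, 112.5]
ee_rot: [-1.395, -1.566, -2.531]
contact_force: [-0.4, -0.0, -2.4]
width: 47.8
gripper_force: 46.8
```

servo_tool(motion="-0.5 0 0 0 0 0 4; -0.5 0 0 0 0 0 4; -0.4 0 0 0 0 0 4; -0.3 0 0 0 0 0 4; -0.2 0 0 0 0 0 4; -0.1 0 0 0 0 0 4; 0 0 0 0 0 0 4; 0 0 0 0 0 0 4; 0 0 0 0 0 0 4; 0 0 0 0 0 0 4")

```text
t: 21.0
eef_pos: [543.9, 336.1, 92.4]
ee_rot: [-1.376, -1.567, -2.549]
contact_force: [-0.5, 0.9, -2.1]
width: 47.9
gripper_force: 46.8
```

servo_tool(motion="-0.1 0 0 0 0 0 4; 0 0 0 0 0 0 4; -0.1 0 0 0 0 0 4; 0 0 0 0 0 0 4; 0 0 0 0 0 0 4; 0 0 0 0 0 0 4; 0 0 0 0 0 0 4; 0 0 0 0 0 0 4; 0 0 0 0 0 0 4; 0 0 0 0 0 0 4")

```text
t: 22.0
eef_pos: [543.9, 336.0, 90.2]
ee_rot: [-1.376, -1.567, -2.55]
contact_force: [-1.2, 0.1, -1.5]
width: 47.3
gripper_force: 46.8
```

servo_tool(motion="-0.1 0 0 0 0 0 4; 0 0 0 0 0 0 4; -0.1 0 0 0 0 0 4; 0 0 0 0 0 0 4; 0 0 0 0 0 0 4; 0 0 0 0 0 0 4; 0 0 0 0 0 0 4; 0 0 0 0 0 0 4; 0 0 0 0 0 0 4; 0 0 0 0 0 0 4")

```text
t: 23.0
eef_pos: [543.8, 336.2, 89.4]
ee_rot: [-0.941, -1.565, -2.984]
contact_force: [-1.9, 1.4, 5.6]
width: 47.3
gripper_force: 46.9
```

The mouth has touched the base (force up about 7 N). I'll release and back out.

servo_tool(motion="0 0 0 0 0 0 4.9; 0 0 0 0 0 0 5.2; 0 0 0 0 0 0 5.6; 0 0 0 0 0 0 6.2; 0 0 0 0 0 0 7; 0 0 0 0 0 0 7.5; 0 0 0 0 0 0 7.5; 0 0 -0.5 0 0 0 7.5; 0 0 -1 0 0 0 7.5; 0 0 -1 0 0 0 7.5")

```text
t: 24.0
eef_pos: [525.5, 354.4, 88.2]
ee_rot: [-1.506, -1.567, -2.42]
contact_force: [0.0, -0.0, 0.1]
width: 74.9
gripper_force: 0.0
```

servo_tool(motion="0 0 -2 0 0 0 7.5; 0 0 -2 0 0 0 7.5; 0 0 -2 0 0 0 7.5; 0 0 -2 0 0 0 7.5; 0 0 -2 0 0 0 7.5; 2 0 -1 0 0 0 7.5; 3 0 0 0 0 0 7.5; 3 0 0 0 0 0 7.5; 3 0 0 0 0 0 7.5; 0 0 0 0 0 0 7.5")

```text
t: 25.0
eef_pos: [446.7, 433.4, 202.0]
ee_rot: [-1.67, -1.561, -2.254]
contact_force: [0.2, -0.3, -0.1]
width: 74.6
gripper_force: 0.0
```

```bash
python3 st.py; python3 fig.py
```

```text
25.0 [-1.02  1.03 -0.43  1.77  1.23  2.05  1.77] [446.73668415 433.38548133 202.03089831] 74.63562749938968
[[-1.0000e-02 -7.0000e-01  7.1000e-01  4.4674e+02]
 [-1.0000e-02 -7.1000e-01 -7.0000e-01  4.3339e+02]
 [ 1.0000e+00 -1.0000e-02 -0.0000e+00  2.0203e+02]
 [ 0.0000e+00  0.0000e+00  0.0000e+00  1.0000e+00]]
g [431.1 448.9 202.1   1. ] mouth [431.6 449.4 128.1   1. ]
remaining rotvec to -45 heading [-0.004  0.001 -0.01 ] upright-fix rotvec(world) [-0.008  0.006  0.   ] tool [ 0.     0.001 -0.01 ]
side 281 [508. 323.  31.] [550. 357. 118.]
peg px [277.2277687  154.37974941] [275.13395703 135.7284383 ]
30 [528.4 331.9  39.6] [42. 27. 18.]
50 [529.1 330.7  59.9] [35. 14. 20.]
70 [528.4 331.2  80.1] [36. 19. 19.]
90 [527.8 330.7 100.4] [34. 13. 20.]
110 [529.8 335.  114.4] [37. 32.  7.]
pics/side_2505.png
top 4 [509. 340. 111.] [547. 353. 118.]
side figure 0.71 [279.4, 314.6]
side figure 0.61 [411.7, 232.9]
side figure 0.6 [278.3, 156.3]
side figure 0.6 [346.4, 298.4]
side figure_mid 0.98 [292.0, 321.1]
side figure_mid 0.96 [358.7, 311.2]
side figure_mid 0.84 [272.6, 135.8]
side figure_mid 0.57 [428.6, 249.4]
proj mouth [[241.4834719  114.66692627]
 [238.49356144  98.24876884]]
```

```bash
export OMP_NUM_THREADS=1; cat > plan3.py <<'E'
from ik import *
from h import pose,bot
q0=np.array(bot.sense()["qpos"]);T=pose()
q1=np.array([.36,.313,-.356,2.0,.145,.847,-.284])
us=np.linspace(0,1,400);Rs=[fk(q0+(q1-q0)*u,p,s)[:3,:3] for u in us]
c=np.r_[0,np.cumsum([R.from_matrix(a.T@b).magnitude() for a,b in zip(Rs,Rs[1:])])];print("total",c[-1])
N=40
w=np.cumsum(np.r_[0,.3,.7,np.ones(N-4),.7,.3]);w/=w[-1]
g=(T@[0,0,-22,1])[:3];gend=np.array([524,-86,280+22.]);prev=T.copy();q=q0.copy();C=T[:3,:3]@Rs[0].T
for i,k in enumerate(w[1:]):
    u=np.interp(k*c[-1],c,us);Rt=fk(q0+(q1-q0)*u,p,s)[:3,:3]
    gg=g+(gend-g)*k+[20*np.sin(np.pi*k),0,80*np.sin(np.pi*k)]
    X=np.eye(4);X[:3,:3]=Rt;X[:3,3]=gg+Rt@[0,0,22]
    d=np.linalg.inv(prev)@X;rv=R.from_matrix(d[:3,:3]).as_rotvec()
    d3=np.r_[(d[:3,3]/10).round(1),rv.round(2)]
    Y=np.eye(4);Y[:3,:3]=prev[:3,:3]@R.from_rotvec(d3[3:]).as_matrix();Y[:3,3]=prev[:3,3]+prev[:3,:3]@d3[:3]*10;prev=Y
    r=least_squares(lambda z:np.r_[err(fk(z,p,s),Y[:3,3],Y[:3,:3]),(z-q)*.5],q,bounds=(lo,hi),max_nfev=20)
    dq=abs(r.x-q).max();q=r.x
    print(' '.join(f"{v:g}" for v in d3),"5;" + ("" if i%5 else f"   # {np.round(gg)} e{np.abs(r.fun[:6]).max():.1f} dq{dq:.2f} q{q.round(2)}"))
print(q.round(2),prev.round(2))
E
python3 plan3.py
```

```text
total 4.024144021526562
0.3 0.4 0.4 -0.08 -0.02 -0.04 5;   # [433. 443. 200.] e0.0 dq0.03 q[-1.03  1.05 -0.43  1.76  1.2   2.04  1.74]
0.5 0.5 0.9 -0.05 -0.03 0.05 5;
0.9 0.7 1.3 -0.06 -0.04 0.07 5;
1 0.5 1.3 -0.07 -0.04 0.07 5;
1.1 0.4 1.3 -0.07 -0.03 0.08 5;
1.1 0.2 1.2 -0.07 -0.03 0.07 5;   # [452. 377. 243.] e0.0 dq0.05 q[-0.9   0.91 -0.42  1.72  0.98  1.93  1.49]
1.1 -0 1.2 -0.07 -0.02 0.08 5;
1.1 -0.1 1.2 -0.06 -0.02 0.08 5;
1.1 -0.3 1.1 -0.07 -0.02 0.08 5;
1.1 -0.4 1.1 -0.07 -0.01 0.08 5;
0.9 -0.6 1 -0.07 -0.01 0.08 5;   # [471. 307. 284.] e0.0 dq0.04 q[-0.76  0.77 -0.36  1.69  0.78  1.82  1.24]
1 -0.7 1 -0.06 -0.01 0.09 5;
0.8 -0.8 1 -0.06 -0 0.08 5;
0.7 -0.9 0.9 -0.07 -0 0.09 5;
0.7 -1 0.9 -0.06 -0 0.08 5;
0.5 -1 0.8 -0.06 0 0.09 5;   # [487. 236. 314.] e0.0 dq0.05 q[-0.63  0.64 -0.27  1.7   0.6   1.69  1.01]
0.4 -1.1 0.8 -0.05 0.01 0.09 5;
0.2 -1.1 0.7 -0.06 0.01 0.09 5;
0.2 -1.2 0.7 -0.05 0.01 0.09 5;
-0 -1.1 0.7 -0.06 0.01 0.09 5;
-0.2 -1.2 0.7 -0.05 0.01 0.09 5;   # [500. 166. 332.] e0.0 dq0.05 q[-0.49  0.53 -0.17  1.71  0.44  1.56  0.77]
-0.2 -1.2 0.6 -0.05 0.01 0.09 5;
[... 359 characters left out ...]
01 0.1 5;   # [517.  26. 329.] e0.0 dq0.05 q[-0.26  0.37  0.06  1.83  0.16  1.21  0.31]
-1.2 -0.5 0.5 -0.04 0.02 0.1 5;
-1.2 -0.4 0.5 -0.03 0.02 0.09 5;
-1.3 -0.2 0.5 -0.04 0.02 0.1 5;
-1.3 -0.2 0.4 -0.03 0.02 0.1 5;
-1.4 -0 0.5 -0.04 0.02 0.1 5;   # [522. -44. 313.] e0.0 dq0.05 q[-0.14  0.32  0.18  1.92  0.01  1.    0.11]
-1.3 0.1 0.4 -0.04 0.02 0.1 5;
-1.4 0.2 0.4 -0.03 0.02 0.09 5;
-0.9 0.2 0.3 -0.02 0.01 0.07 5;
-0.4 0.1 0.1 -0.02 0.01 0.03 5;
[-0.08  0.3   0.24  1.99 -0.09  0.86 -0.  ] [[ 2.1000e-01  9.8000e-01  1.0000e-02  5.2382e+02]
 [ 9.8000e-01 -2.1000e-01  0.0000e+00 -8.6030e+01]
 [ 0.0000e+00  1.0000e-02 -1.0000e+00  2.8025e+02]
 [ 0.0000e+00  0.0000e+00  0.0000e+00  1.0000e+00]]
```

View pics/side_2505.png

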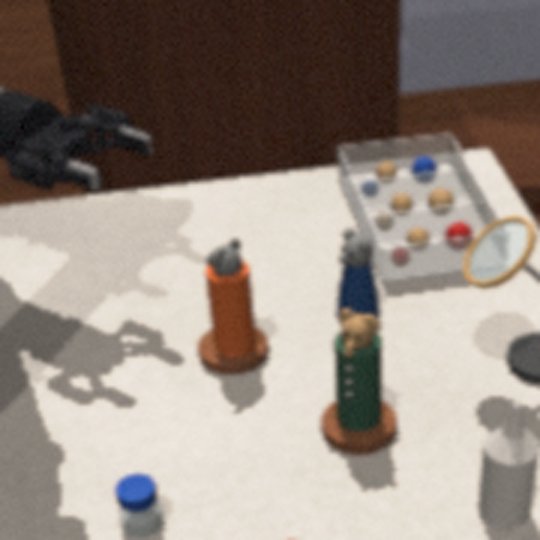

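The figure stands upright on its base at crop (232,310), and the neighbouring things are untouched. Heading back to the knob.

servo_tool(motion="0.3 0.4 0.4 -0.06 -0.02 0 5; 0.5 0.5 0.9 -0.05 -0.03 0.03 5; 0.9 0.7 1.3 -0.06 -0.04 0.06 5; 1 0.5 1.3 -0.07 -0.04 0.07 5; 1.1 0.4 1.3 -0.07 -0.03 0.08 5; 1.1 0.2 1.2 -0.07 -0.03 0.07 5; 1.1 0 1.2 -0.07 -0.02 0.08 5; 1.1 -0.1 1.2 -0.06 -0.02 0.08 5; 1.1 -0.3 1.1 -0.07 -0.02 0.08 5; 1.1 -0.4 1.1 -0.07 -0.01 0.08 5")

```text
t: 26.2
eef_pos: [472.3, 299.3, 266.5]
ee_rot: [-2.274, -0.921, -2.355]
contact_force: [0.5, -1.1, 0.6]
width: 49.8
gripper_force: 0.0
```

servo_tool(motion="0.9 -0.6 1 -0.07 -0.01 0.08 5; 1 -0.7 1 -0.06 -0.01 0.09 5; 0.8 -0.8 1 -0.06 0 0.08 5; 0.7 -0.9 0.9 -0.07 0 0.09 5; 0.7 -1 0.9 -0.06 0 0.08 5; 0.5 -1 0.8 -0.06 0 0.09 5; 0.4 -1.1 0.8 -0.05 0.01 0.09 5; 0.2 -1.1 0.7 -0.06 0.01 0.09 5; 0.2 -1.2 0.7 -0.05 0.01 0.09 5; 0 -1.1 0.7 -0.06 0.01 0.09 5")

```text
t: 27.2
eef_pos: [496.9, 166.0, 311.0]
ee_rot: [-2.452, -0.319, -3.118]
contact_force: [0.6, 0.1, -0.8]
width: 49.7
gripper_force: 0.0
```

servo_tool(motion="-0.2 -1.2 0.7 -0.05 0.01 0.09 5; -0.2 -1.2 0.6 -0.05 0.01 0.09 5; -0.3 -1.1 0.7 -0.05 0.02 0.1 5; -0.5 -1 0.6 -0.04 0.01 0.09 5; -0.6 -1.1 0.6 -0.05 0.02 0.09 5; -0.7 -0.9 0.5 -0.04 0.01 0.1 5; -0.8 -0.9 0.6 -0.05 0.02 0.09 5; -0.9 -0.9 0.5 -0.04 0.02 0.1 5; -0.9 -0.7 0.6 -0.04 0.02 0.1 5; -1.1 -0.7 0.5 -0.04 0.02 0.09 5")

```text
t: 28.2
eef_pos: [516.8, 34.4, 306.8]
ee_rot: [-2.798, 0.012, 2.269]
contact_force: [-0.3, -0.3, -0.1]
width: 49.4
gripper_force: 0.0
```

servo_tool(motion="-1.1 -0.5 0.5 -0.04 0.01 0.1 5; -1.2 -0.5 0.5 -0.04 0.02 0.1 5; -1.2 -0.4 0.5 -0.03 0.02 0.09 5; -1.3 -0.2 0.5 -0.04 0.02 0.1 5; -1.3 -0.2 0.4 -0.03 0.02 0.1 5; -1.4 0 0.5 -0.04 0.02 0.1 5; -1.3 0.1 0.4 -0.04 0.02 0.1 5; -1.4 0.2 0.4 -0.03 0.02 0.09 5; -0.9 0.2 0.3 -0.02 0.01 0.07 5; -0.4 0.1 0.1 -0.02 0.01 0.03 5")

```text
t: 29.2
eef_pos: [533.1, -86.5, 275.1]
ee_rot: [3.129, -0.013, 1.38]
contact_force: [0.7, -0.0, -0.4]
width: 49.8
gripper_force: 0.0
```

```bash
cat > st2.py <<'E'
from h import *
s_=bot.sense();T=pose();print(s_["t"],np.round(s_["qpos"],2),T.round(3))
Rt=R.from_euler('xyz',[np.pi,0,1.362]).as_matrix();print("rotvec",R.from_matrix(T[:3,:3].T@Rt).as_rotvec().round(3))
k=np.array([[523.,-87.5,119]])
for r in (lambda I:models.pinpoint("wrist","jaw_knob"))(cams.camera("wrist")): print(r["score"],r["location"],atz("wrist",[r["location"]],130,T))
print("d world",(k-T[:3,3]).round(1),"tool axes after fix",(Rt.T@(k[0]-T[:3,3])).round(1))
E
python3 st2.py
```

```text
29.2 [-0.05  0.3   0.17  2.   -0.08  0.83 -0.03] [[ 1.90000e-01  9.82000e-01  1.50000e-02  5.33141e+02]
 [ 9.82000e-01 -1.90000e-01  1.00000e-02 -8.65150e+01]
 [ 1.30000e-02  1.30000e-02 -1.00000e+00  2.75096e+02]
 [ 0.00000e+00  0.00000e+00  0.00000e+00  1.00000e+00]]
rotvec [ 0.013 -0.013  0.017]
0.74 [308.7, 194.0] [[519.16954351 -89.67683636 130.        ]]
d world [[ -10.1   -1.  -156.1]] tool axes after fix [ -3.1  -9.7 156.1]
```

servo_tool(motion="-0.3 -1.1 0 0.013 -0.013 0.017 5; 0 0 0 0 0 0 5; 0 0 2.6 0 0 0 5; 0 0 2.6 0 0 0 5; 0 0 2.6 0 0 0 5; 0 0 2.6 0 0 0 5; 0 0 2.6 0 0 0 5; 0 0 2.6 0 0 0 5; 0 0 0 0 0 0 5; 0 0 0 0 0 0 5")

```text
t: 30.3
eef_pos: [523.2, -85.7, 120.6]
ee_rot: [3.14, -0.001, 1.367]
contact_force: [0.9, -0.1, -0.5]
width: 50.4
gripper_force: 0.0
```

servo_tool(motion="-0.1 0 0.1 0 0 0.005 5; 0 0 0 0 0 0 3; 0 0 0 0 0 0 1; 0 0 0 0 0 0 1; 0 0 0 0 0 0 1; 0 0 0 0 0 0 1; 0 0 0 0 0 0 1; 0 0 0 0 0 0 1; 0 0 0 0 0 0 1; 0 0 0 0 0 0 1", force=60)

```text
t: 31.3
eef_pos: [523.2, -87.3, 120.8]
ee_rot: [3.138, -0.001, 1.361]
contact_force: [-2.1, -0.6, 6.0]
width: 22.0
gripper_force: 58.5
```

servo_tool(motion="0 0.8 0 0 0 0 1; 0 0.8 0 0 0 0 1; 0 0.8 0 0 0 0 1; 0 0.8 0 0 0 0 1; 0 0.8 0 0 0 0 1; 0 0.8 0 0 0 0 1; 0 0.8 0 0 0 0 1; 0 0.8 0 0 0 0 1; 0 0.8 0 0 0 0 1; 0 0 0 0 0 0 1")

```text
t: 32.3
eef_pos: [593.0, -101.4, 120.8]
ee_rot: [3.141, -0.002, 1.361]
contact_force: [-1.9, 1.5, 6.0]
width: 21.8
gripper_force: 59.4
```

servo_tool(motion="0 0.4 0 0 0 0 1; 0 0.4 0 0 0 0 1; 0 0.2 0 0 0 0 1; 0 0.2 0 0 0 0 1; 0 0.1 0 0 0 0 1; 0 0.1 0 0 0 0 1; 0 0.1 0 0 0 0 1; 0 0 0 0 0 0 1; 0 0 0 0 0 0 1; 0 0 0 0 0 0 1")

```text
t: 33.3
eef_pos: [606.3, -104.1, 120.8]
ee_rot: [-3.141, -0.002, 1.361]
contact_force: [-4.5, 2.3, 7.7]
width: 22.2
gripper_force: 59.6
```

servo_tool(motion="0 0.1 0 0 0 0 1; 0 0.1 0 0 0 0 1; 0 0.1 0 0 0 0 1; 0 0 0 0 0 0 1; 0 0 0 0 0 0 1; 0 0 0 0 0 0 1; 0 0 0 0 0 0 1; 0 0 0 0 0 0 1; 0 0 0 0 0 0 1; 0 0 0 0 0 0 1")

```text
t: 34.3
eef_pos: [606.6, -104.2, 120.8]
ee_rot: [-3.135, -0.002, 1.361]
contact_force: [-8.6, 3.9, 12.0]
width: 22.6
gripper_force: 60.4
```

servo_tool(motion="0 0.2 0 0 0 0 1; 0 0.1 0 0 0 0 1; 0 0 0 0 0 0 1; 0 0 0 0 0 0 1; 0 0 0 0 0 0 1; 0 0 0 0 0 0 1; 0 0 0 0 0 0 1; 0 0 0 0 0 0 1; 0 0 0 0 0 0 1; 0 0 0 0 0 0 1")

```text
t: 35.3
eef_pos: [606.6, -104.1, 120.8]
ee_rot: [-3.129, -0.002, 1.361]
contact_force: [-13.9, 5.1, 16.8]
width: 21.9
gripper_force: 61.5
```

servo_tool(motion="0 -0.2 0 0 0 0 1; 0 -0.2 0 0 0 0 1; 0 0 0 0 0 0 4.2; 0 0 0 0 0 0 4.2; 0 0 0 0 0 0 4.2; 0 0 0 0 0 0 4.2; 0 0 -2 0 0 0 4.2; 0 0 -4 0 0 0 4.2; 0 0 -4 0 0 0 4.2; 0 0 -4 0 0 0 4.2")

```text
t: 36.3
eef_pos: [609.4, -106.1, 260.9]
ee_rot: [3.14, -0.0, 1.361]
contact_force: [-0.1, 0.8, -1.0]
width: 42.3
gripper_force: 0.0
```

servo_tool(motion="-2 -4 0 0 0 0 5; -2 -4 0 0 0 0 5; -2 -4 0 0 0 0 5; -2 -3 0 0 0 0 5; 0 0 0 0 0 0 5; 0 0 0 0 0 0 5; 0 0 0 0 0 0 5; 0 0 0 0 0 0 5; 0 0 0 0 0 0 5; 0 0 0 0 0 0 5")

```text
t: 37.3
eef_pos: [446.8, -152.5, 259.1]
ee_rot: [3.14, -0.0, 1.362]
contact_force: [0.1, -0.1, -0.5]
width: 49.6
gripper_force: 0.0
```

```bash
python3 - <<'E'
from h import *
I,D=cams.camera("top");P=cloud("top",D,D>0);h=cv2.cvtColor(I,cv2.COLOR_RGB2HSV).astype(int)[D>0]
k=P[((h[:,0]<5)|(h[:,0]>172))&(h[:,1]>150)&(P[:,2]>140)&(abs(P[:,0]-590)<70)&(abs(P[:,1]+100)<50)];print(k.mean(0),len(k))
J,_=cams.camera("side")
cv2.imwrite("pics/end.png",np.vstack([I[90:260,140:540,::-1],J[110:390,180:580,::-1]]))
E
```

```text
[ 605.46074871 -105.01781271  148.95520033] 66
```

View pics/end.png

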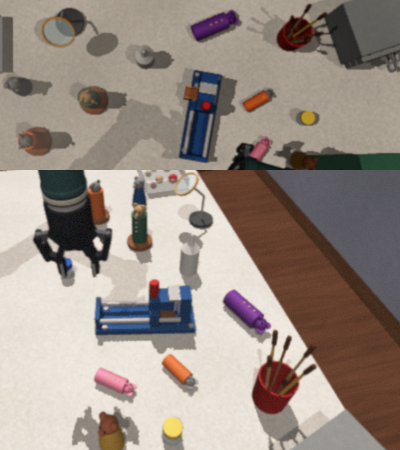

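The end picture shows the knob 41 mm beyond its clamped position, so the jaw is fully shut. The orange figure is on its peg and everything else is in place.

```bash
python3 -c "
from station import bot
print(bot.close_job())"
```

```text
the job is handed in; nothing more can be done
None
```

The job is handed in: I opened the vise jaw, moved the orange elephant mouth down onto the empty peg (it stands on the wooden base) and slid the jaw fully shut. The other figures, pots and bottles looked undisturbed in the last pictures.

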